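# Load a potting-compound barrel into the dispensing pump

## Task

Load the grey dispensing barrel from its rest into the dispensing pump: lift the sprung clamp bar by its knob, swing it a quarter turn aside and ease it down there, lay the barrel in the cradle with its flange fully down in the slot, then bring the bar back over the barrel and lower it until it clamps the barrel and its tail sits in the notch. The spot of the flange slot must be felt for, so never push the barrel or the bar on it down hard (10 N is plenty), never let the clamp snap down, and leave everything else on the bench where it is.

Things in the scene. Friction and masses are not known exactly. Their poses are not given: they have to be found in the camera images.
- pump: White bench-top dispensing pump, fixed. Deck 170 x 315 mm, 50 mm high (its x -70..+100, y -150..+165 mm). Origin: on the bench under the cradle; z up. The cradle's axis runs along the pump's y at x = 0, 90 mm above the bench. A drive head 125 mm tall begins at y = +118 mm. Clamp post at x = +65, y = -21 mm; a notch bracket 112 mm tall behind it at x = +82..+98 mm.
- cradle (a point): Point on the cradle axis, 90 mm above the bench (pump x = 0, y = -21 mm), midway between two grey V supports at pump y = -62 and +20 mm (8 mm thick, 46 mm wide, tops 89 mm up) that carry the barrel; between them is room for fingers down to the deck at 50 mm. Right below the shut clamp bar. Axes as the pump.
- slot_mid (a point): Point on the cradle axis at pump y = +65, 90 mm up. Around it an aluminium block, 50 mm wide, with two flat lands, 20 mm long along y, 74 mm up, and one slot between, 8.5 mm along y, 13 mm deep, for the flange. The slot lies up to 9 mm either way of this point along y, unmeasured: see or feel for it. The block does not shift. Flange on a land: barrel 6 mm too high there; over the slot it drops in.
- clamp_lift (a joint): Height of the sprung clamp post in m: 0 fully down, 0.032 fully up. Spring and weight press it down: about 4 N at 0, 5 N at 0.006 (bar lying on a seated barrel), 6.5 N at 0.028. It always springs back down when let go: lower it in the hand, a drop of over 3 mm snaps.
- clamp_turn (a joint): Turn of the bar about the post, rad: 0 = over the cradle, pointing to the pump's -x; grows anticlockwise from above to 1.9 (stop); 1.57 = aside, along the pump's -y. Near 0 the bar's 8 mm wide tail, behind the post, sits in a 12 mm notch: it cannot turn until lifted by 0.014, and must be within about 0.08 of 0 to go down again. Stays at the angle where it is left.
- clamp_knob (a point): Middle of the clamp knob: plain upright black round knob 18 mm thick, 36 mm tall, on the bar's free end, 105 mm from the post. This point is 18 mm above the bar's top, 18 mm below the knob's top, and 124 mm above the bench when clamp_lift is 0. The bar: aluminium, 12 mm wide, 8 mm thick, underside 98 mm up when clamp_lift is 0.
- clamp_post (a point): Point on the vertical turning axis of the clamp (pump x = +65, y = -21 mm), at the knob point's height; moves up with the bar.
- rest: Black rest on the bench, fixed, base 70 x 130 x 12 mm, with two V supports at its y = -48 and +48 mm that carry the barrel with its axis along the rest's y, 55 mm above the bench. Origin: centre of its underside.
- barrel: Grey dispensing barrel: rigid cylinder 28 mm thick, 140 mm long, along its own y; 0.08 to 0.15 kg; origin at the cylinder's centre, on its axis. Flange at its +y end, then a 12 mm black plunger stub, 25 mm long; capped nozzle 24 mm long at its -y end. 43 mm of air below its axis on the rest. Goes into the pump with its +y the same way as the pump's +y.
- flange (a point): Centre of the barrel's flange, a disc 44 mm in diameter and 5 mm thick, on the barrel's axis 72.5 mm from the barrel's origin towards +y.
- conn_white: Bystander: white connector housing 30 x 48 x 23 mm; origin under its centre.
- conn_black: Bystander: black connector housing 30 x 60 x 23 mm; origin under its centre.
- conn_small: Bystander: small white connector housing 30 x 24 x 23 mm; origin under its centre.
- crimper: Bystander: crimping pliers lying flat, about 210 mm long, 18 mm high; origin near the pivot, jaws to its +x.
- driver: Bystander: screwdriver lying along its x.
- sealant_jar: Bystander: jar 52 mm in diameter, 70 mm tall; origin under its centre.
Mind the look-alikes: they are no part of the job. What is shaped like the barrel but orange or pink is not meant.

How it is judged:
On the way, in this order (a step that is already met when the one before it is completed fails the run):
1. the clamp bar is lifted clear of its notch (value of joint clamp_lift above 0.014 m), for 0.1 s.
2. the clamp bar is turned aside, past 1.2 rad, and let down there (value of joint clamp_turn above 1.2 rad and value of joint clamp_lift below 0.004 m), for 0.2 s.
3. the barrel lies in the cradle, flange down in the slot, let go, with the bar still aside (z of barrel in the frame of pump between 0.086 and 0.092 m and z of flange in the frame of pump between 0.085 and 0.0925 m and y of flange in the frame of pump between 0.053 and 0.077 m and x of flange in the frame of pump between -0.004 and 0.004 m and angle between the y axis of barrel and the y axis of pump, either way round below 0.05 rad and value of joint clamp_turn above 1 rad and contact force between the fingers and barrel below 0.1 N), for 0.2 s.
At the end, for the whole second after the job is handed in: Barrel still in the Vs, along the pump (0.05 rad), axis 86-92 mm up (85-92.5 at the flange: flange in the slot), flange centre at pump y 53-77 mm and within 4 mm of the axis; bar over it (clamp_turn within 0.12 of 0), lying on it (clamp_lift 3-9 mm); all let go (z of barrel in the frame of pump between 0.086 and 0.092 m and z of flange in the frame of pump between 0.085 and 0.0925 m and y of flange in the frame of pump between 0.053 and 0.077 m and x of flange in the frame of pump between -0.004 and 0.004 m and angle between the y axis of barrel and the y axis of pump, either way round below 0.05 rad and value of joint clamp_turn between -0.12 and 0.12 rad and value of joint clamp_lift between 0.003 and 0.009 m and contact force between the arm and barrel below 0.1 N and linear speed of barrel below 0.02 m/s); the robot touches nothing.
It fails at once if the barrel is squeezed hard by the pump: contact forces of supports, block and bar on it add to over 40 N (about 13 N when properly clamped) (contact force between barrel and pump above 40 N).
It fails at once if the clamp snaps down (faster than 0.5 m/s) (velocity of joint clamp_lift below -0.5 m/s).
It fails at once if a bystander is moved by more than 20 mm (distance of any of conn_white, conn_black, conn_small, crimper, driver, sealant_jar from where it was at the start of the episode above 0.02 m).
It also fails if it takes over 72 s, if anything falls off the work surface, if the arm or the gripper's body presses on something with over 40 N, if the wrist force passes 120 N, or if a joint passes its speed limit or range.

## Robot

A 7-joint arm with a two-finger parallel gripper is mounted at the origin on the work surface. World frame = base frame: x ahead of the robot, y to its left, z up, the work surface at z = 0. Lengths are in m, angles in rad, forces in N, time in s.
With the tool pointing down it reaches from about 0.35 to 0.775 m from the base axis. Payload 3.1 kg.
Tool frame: the origin (TCP) lies between the finger pads; the fingertips stand 14 mm ahead of it and the grasp point (between the pads) lies 5 mm behind it (bot.finger_overhang is the distance from the TCP to the fingertips, in m); z points along the fingers, y is the line along which they close (so a half turn about z gives the same grasp; the last joint's range is limited). The gripper opens to 85 mm and grips with 20 to 120 N. Pads are 22 mm wide; open, the fingers measure 114 mm over their backs; the gripper's body (76 mm by 85 mm) begins 54 mm behind the grasp point. The pads swing forward as they close: fully open they stand 13 mm farther back than shut.
Start: joints at [1.083, 0.311, 0.014, 1.512, -0.004, 1.319, -0.027], TCP at [0.237, -0.496, 0.245] pointing down, gripper open.
Joint ranges: [-2.7, 2.7], [-0.3, 1.91], [-1.27, 1.3], [0.12, 2.57], [-1.44, 4.58], [0.2, 2.03], [-3.05, 3.05]. Speed limits (rad/s): [2.79, 2.79, 3.14, 3.14, 3.14, 3.14, 3.14].

## Interface

Orientations are given as a unit quaternion [x, y, z, w].
In Python, from workcell import bot gives the robot as it stands. The module is installed in compiled form; this text tells all that it offers.
- The arm moves only by the shell command python3 -m pendant 'ROWS' [FORCE]. ROWS is JSON, a list that holds one entry, the list of rows, each a list of 7 numbers: the shift along the tool's x, y, z in units of 0.02 m (1.0 is 0.02 m), then the turn, a rotation vector about the tool's x, y, z in units of 0.12 rad (1.0 is 0.12 rad), then the closure in counts, from 0 (fully open) to 255 (shut). A call has 1 to 10 rows; each row shifts and turns the commanded pose from where the row before left it, along the tool's axes as they then stand; what a row does not reach is not made up. A row lasts 1/12 s, in which the tool goes at most 41.7 mm and 7.16 degrees, less where a joint would pass 70% of its speed; a pose out of reach is approached as far as the arm can. A call with a number of a shift or a turn outside -1 to 1 is refused whole. A call with a gripper value outside its range is refused whole. The fingers move at their own pace and stop on an object; FORCE is the grip in N (left out, the last holds). Time passes only in rows, so rows that do not move let the fingers close. It gives the time, the measured TCP pose, the force, the opening and the grip force at its end, in the units of the state.
- bot.get_obs(): the state, without advancing time (a new reading comes with each control period).
- bot.snapshot(name): name is "scene" or "side" or "wrist"; returns a dict with "img" (384x512x3 uint8, red, green, blue), "camera_matrix" (3x3 intrinsics, pixels), "k1" (the pictures are not rectified: a ray, as slopes to the right and down, at radius r is drawn at 1 + k1 r^2 times it, then the intrinsics apply), "R" (3x3) and "t" (3): a world point X has camera coordinates R X + t. Camera axes: x right, y down, z forward; pixel columns grow to the right and rows downward; lengths in m; the calibration is good to about 2 mm. A picture is of the moment at which its call begins. There is no depth.
- bot.finish_job(): hands the job in; it is judged then, once.
The state is a dict: "time_s": time; "qpos": joint angles; "dq": joint speeds; "effort": joint torques, N m; "position": TCP position; "orientation": TCP orientation; "ft_force": force on the tool from outside, world axes, zero at the start; "torque": the same for the moment, N m; "gripper_width": opening from 0.0 (shut) to 1.0 (fully open); "gripper_force": force on a finger pad.
Only numpy, scipy, OpenCV 4.12 (cv2) and the standard library are available. Lean on these libraries where they do the work, as an engineer would, in place of code of your own. Each camera call takes 0.05 s, during which the arm holds its last target. There are 200 camera calls.

## Working session

There is one attempt and no reset: what is moved stays moved. The work goes in short steps, Python scripts to look and compute and a shell command to move; the robot and the scene stay as the last step left them, time stands still between calls to the robot, and variables do not carry over. Pictures are saved under pics/ and viewed, at most 10 in all, crops included, and the job is handed in when it is done.

```bash
mkdir -p pics; cat > h.py <<'E'
import numpy as np, cv2
from workcell import bot
def snap(n,f=None):
    s=bot.snapshot(n)
    if f: cv2.imwrite(f'pics/{f}.png',s['img'][:,:,::-1])
    return s
def ray(s,u,v):
    K=np.array(s['camera_matrix']);k=s['k1'];R=np.array(s['R']);t=np.array(s['t'])
    d=np.array([(u-K[0,2])/K[0,0],(v-K[1,2])/K[1,1]]);r0=np.hypot(*d);r=r0
    for _ in range(30): r=r0/(1+k*r*r)
    if r0>0:d=d*r/r0
    return -R.T@t, R.T@np.array([d[0],d[1],1])
def onz(s,u,v,z):
    c,d=ray(s,u,v); return c+d*(z-c[2])/d[2]
def proj(s,X):
    K=np.array(s['camera_matrix']);c=np.array(s['R'])@np.array(X)+np.array(s['t']);d=c[:2]/c[2]
    d=d*(1+s['k1']*(d@d)); return K[:2,:2]@d+K[:2,2]
E
python3 - <<'E'
from h import *
a=snap('scene')
b=snap('side')
cv2.imwrite('pics/a.png',a['img'][:,:,::-1]);cv2.imwrite('pics/b.png',b['img'][:,:,::-1])
w=snap('wrist','w')
for s in(a,b,w):print(-np.array(s['R']).T@s['t'],s['R'][2],s['k1'])
print(bot.get_obs())
import pickle;pickle.dump([dict(x) for x in(a,b)],open('s0.pkl','wb'))
E
```

```text
[1.30179497 0.74440651 0.9726339 ] [-0.50752569 -0.59747314 -0.62084098] -0.06884386906584192
[0.52351907 0.8478274  0.82137324] [ 0.043985   -0.79535839 -0.60454143] 0.022879618812074287
[ 0.30365834 -0.46380152  0.37328873] [-0.26013132 -0.12221219 -0.95780785] -0.011334315723229982
{'time_s': 0.15, 'qpos': array([ 1.08327697,  0.3115634 ,  0.01398741,  1.51269181, -0.00440655,
        1.3191937 , -0.02717913]), 'dq': array([-0.00102071, -0.00302928,  0.00066986, -0.00449603, -0.00079326,
        0.00058775, -0.00034658]), 'effort': array([ 5.12857168e-04, -3.80273259e+01,  1.46086346e-01, -2.30847895e+01,
        1.21756041e-02,  9.72817477e-03,  2.28764826e-06]), 'position': array([ 0.23695183, -0.49575547,  0.24445757]), 'orientation': array([ 9.75246665e-01,  2.21117861e-01, -2.36519031e-04, -8.81551566e-04]), 'ft_force': array([ 0.61635712, -0.3457485 , -0.37636902]), 'torque': array([ 0.02352546,  0.00472126, -0.03717812]), 'gripper_force': 0.0, 'gripper_width': 1.0002841573825685}
```

View pics/a.png

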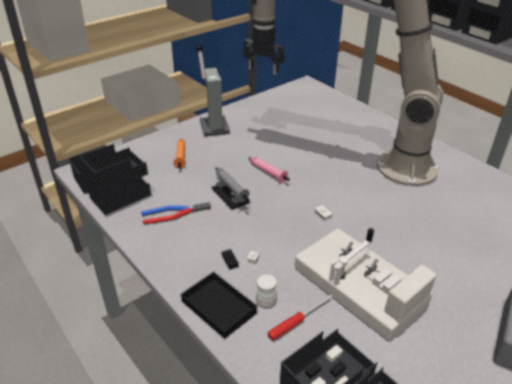

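View pics/b.png

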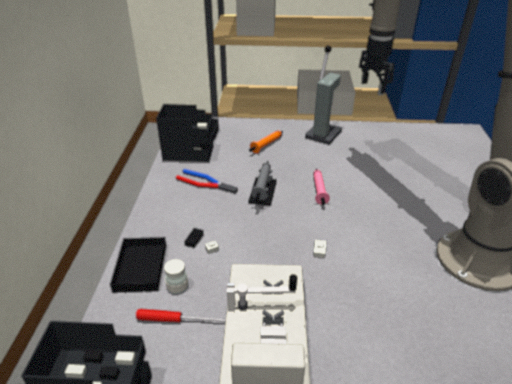

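The scene and side views show the grey barrel on its black rest at scene (232,185) and side (263,185). The look-alikes are orange at scene (180,152) / side (266,142) and pink at scene (268,168) / side (321,188). The grey one on the black rest fits the description. The pump is at scene (365,280) / side (267,320), with the knob at side (293,283) and scene (370,235). I'll confirm with one enlarged crop.

```bash
python3 - <<'E'
from h import *
a=cv2.imread('pics/a.png');b=cv2.imread('pics/b.png')
def c(i,x,y,w,h,W,H):
    return cv2.resize(i[y:y+h,x:x+w],(W,H),interpolation=cv2.INTER_CUBIC)
top=np.hstack([c(b,215,255,100,75,400,300),c(b,235,150,60,75,240,300)])
top=np.hstack([top,np.zeros((300,160,3),np.uint8)])
bot_=np.hstack([c(a,290,220,150,110,400,293),c(a,200,160,60,50,352,293)])
bot_=np.hstack([bot_,np.zeros((293,48,3),np.uint8)])
cv2.imwrite('pics/c1.png',np.vstack([top,bot_]))
E
```

```text
(no output)
```

View pics/c1.png

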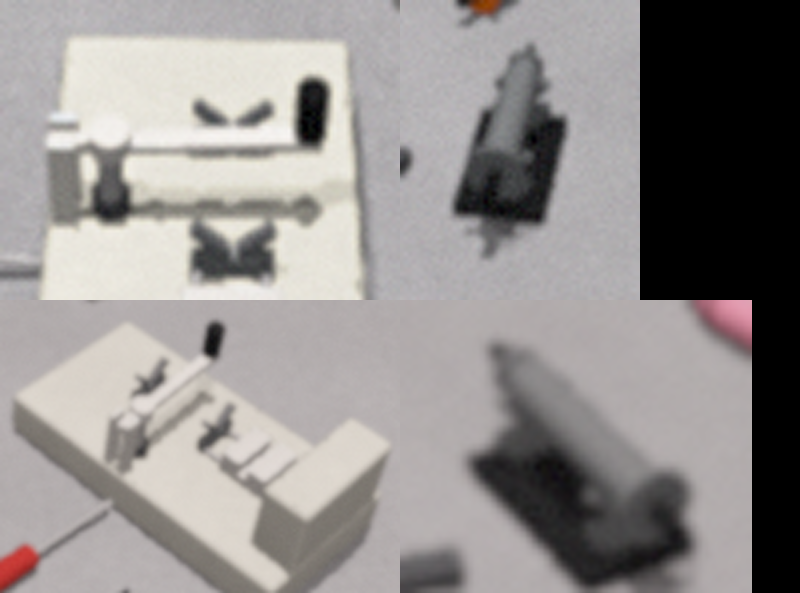

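```bash
python3 - <<'E'
from h import *
import pickle;a,b=pickle.load(open('s0.pkl','rb'))
def tri(p,q):
    c1,d1=ray(a,*p);c2,d2=ray(b,*q)
    M=np.c_[d1,-d2];l=np.linalg.lstsq(M,c2-c1,rcond=None)[0]
    x,y=c1+l[0]*d1,c2+l[1]*d2;return (x+y)/2,np.linalg.norm(x-y)
print('knob',tri((369.9,235),(292.9,283)),onz(b,292.9,283,.124),onz(a,369.9,235,.124))
print('c-70',onz(b,301.25,265.5,.05),onz(a,337.6,228.3,.05))
print('c100',onz(b,232,264.5,.05),onz(a,295.6,257.5,.05))
print('post',onz(b,243,287.5,.108))
# barrel mask: line fit
print('nozz',tri((216.2,168.5),(267.5,161.3)),onz(b,267.5,161.3,.055),onz(a,216.2,168.5,.055))
print('fl',tri((243.5,195.8),(258.2,196)),onz(b,258.2,196,.055),onz(a,243.5,195.8,.055))
E
```

```text
knob (array([0.48398823, 0.22115841, 0.12366174]), np.float64(0.0010212279086020894)) [0.48413976 0.22213074 0.124     ] [0.48387696 0.22079244 0.124     ]
c-70 [0.45974223 0.09964351 0.05      ] [0.46158729 0.09978997 0.05      ]
c100 [0.62475738 0.10634965 0.05      ] [0.6303549  0.10903756 0.05      ]
post [0.58739854 0.22642823 0.108     ]
nozz (array([ 0.55806758, -0.33982169,  0.0567276 ]), np.float64(0.0032727873211521033)) [ 0.55782318 -0.34545637  0.055     ] [ 0.55813    -0.33941896  0.055     ]
fl (array([ 0.57690335, -0.17424815,  0.04954322]), np.float64(0.007416576614307894)) [ 0.5771364  -0.16108398  0.055     ] [ 0.57813648 -0.17386497  0.055     ]
```

```bash
python3 - <<'E'
from h import *
import pickle;a,b=pickle.load(open('s0.pkl','rb'))
print(onz(a,215,128,0),onz(b,323,133,0))
for z in(.1,.2,.3): print(z,onz(a,199,48,z),onz(b,327,48,z))
E
```

```text
[ 0.3586374 -0.6255055  0.       ] [ 0.35947274 -0.64027277  0.        ]
0.1 [ 0.09038478 -1.11538051  0.1       ] [ 0.3115336  -1.28988594  0.1       ]
0.2 [ 0.22920705 -0.90225711  0.2       ] [ 0.34091998 -0.99354651  0.2       ]
0.3 [ 0.36802932 -0.68913371  0.3       ] [ 0.37030636 -0.69720708  0.3       ]
```

```bash
python3 -m pendant '[[[1,-0.2,-0.2,0,0,0,0],[1,-0.2,-0.2,0,0,0,0],[1,-0.2,-0.2,0,0,0,0],[1,-0.2,-0.2,0,0,0,0],[1,-0.2,-0.2,0,0,0,0],[1,-0.2,-0.2,0,0,0,0],[1,-0.2,-0.2,0,0,0,0],[1,-0.2,-0.2,0,0,0,0],[1,-0.2,0,0,0,0,0],[1,-0.2,0,0,0,0,0]]]' && python3 -m pendant '[[[1,-0.2,0,0,0,0,0],[1,-0.2,0,0,0,0,0],[1,-0.2,0,0,0,0,0],[1,-0.2,0,0,0,0,0],[1,-0.2,0,0,0,0,0],[1,-0.2,0,0,0,0,0],[1,-0.2,0,0,0,0,0],[1,-0.2,0,0,0,0,0],[1,-0.2,0,0,0,0,0],[1,-0.2,0,0,0,0,0]]]' && python3 -m pendant '[[[0,0,0,0,0,-0.97,0],[0,0,0,0,0,-0.97,0],[0,0,0,0,0,-0.97,0],[0,0,0,0,0,-0.97,0],[0,0,0,0,0,-0.97,0],[0,0,0,0,0,-0.97,0],[0,0,0,0,0,-0.97,0],[0,0,0,0,0,-0.97,0],[0,0,0,0,0,-0.97,0],[0,0,0,0,0,-0.97,0]]]'; python3 - <<'E'
from h import *
import pickle
w=snap('wrist','w1');pickle.dump(dict(w),open('w1.pkl','wb'))
E
```

```text
time_s: 0.98
position: [0.4011, -0.3732, 0.2773]
orientation: [0.975, 0.221, -0.0, -0.0]
ft_force: [0.7, -0.4, -0.1]
gripper_width: 0.997
gripper_force: 0.0
time_s: 1.82
position: [0.5641, -0.2509, 0.2767]
orientation: [0.975, 0.221, -0.0, -0.0]
ft_force: [1.3, -0.7, -0.5]
gripper_width: 0.998
gripper_force: 0.0
time_s: 2.65
position: [0.5633, -0.2516, 0.2767]
orientation: [0.691, 0.723, -0.0, -0.001]
ft_force: [-0.3, -0.2, -0.8]
gripper_width: 1.003
gripper_force: 0.0
```

View pics/w1.png

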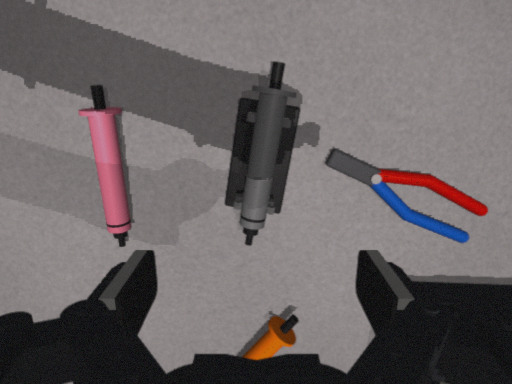

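The wrist picture shows the grey barrel with its stub tip at (278,66), flange at about (272,92) and nozzle tip at (249,242). Pink is to the left and orange below, and neither is the target. I'll work out the barrel pose, then go on to the pump.

```bash
python3 - <<'E'
from h import *
import pickle;w=pickle.load(open('w1.pkl','rb'))
for p in((278,66),(272,92),(252,226),(249,242)): print(p,onz(w,*p,.055))
# rest edges: dark base
for p in((239,99),(300,104),(227,204),(281,212)): print('rest',onz(w,*p,.012))
E
```

```text
(278, 66) [ 0.58071809 -0.15516982  0.055     ]
(272, 92) [ 0.57632114 -0.17962054  0.055     ]
(252, 226) [ 0.56251606 -0.3229722   0.055     ]
(249, 242) [ 0.55995312 -0.34248269  0.055     ]
rest [ 0.54189678 -0.18899366  0.012     ]
rest [ 0.6103427 -0.1913112  0.012    ]
rest [ 0.53109271 -0.31328401  0.012     ]
rest [ 0.59755446 -0.3206558   0.012     ]
```

```bash
python3 -m pendant '[[[1,-0.1,0,0,0,0,0],[1,-0.1,0,0,0,0,0],[1,-0.1,0,0,0,0,0],[1,-0.1,0,0,0,0,0],[1,-0.1,0,0,0,0,0],[1,-0.1,0,0,0,0,0],[1,-0.1,0,0,0,0,0],[1,-0.1,0,0,0,0,0],[1,-0.1,0,0,0,0,0],[1,-0.1,0,0,0,0,0]]]' && python3 -m pendant '[[[1,-0.1,0,0,0,0,0],[1,-0.1,0,0,0,0,0],[1,-0.1,0,0,0,0,0],[1,-0.1,0,0,0,0,0],[1,-0.1,0,0,0,0,0],[1,-0.1,0,0,0,0,0],[1,-0.1,0,0,0,0,0],[1,-0.1,0,0,0,0,0],[1,-0.1,0,0,0,0,0],[1,-0.1,0,0,0,0,0]]]';python3 - <<'E'
from h import *
import pickle
w=snap('wrist','w2');pickle.dump(dict(w),open('w2.pkl','wb'))
E
```

```text
time_s: 3.53
position: [0.5353, -0.0516, 0.277]
orientation: [0.694, 0.72, -0.0, -0.0]
ft_force: [-0.4, -0.6, 0.4]
gripper_width: 1.004
gripper_force: 0.0
time_s: 4.37
position: [0.5076, 0.1473, 0.277]
orientation: [0.694, 0.72, -0.0, -0.0]
ft_force: [-0.3, 0.2, -0.4]
gripper_width: 1.0
gripper_force: 0.0
```

View pics/w2.png

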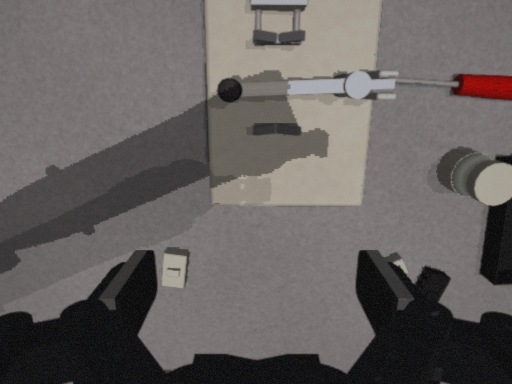

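The wrist picture shows the knob top at (230,90), the post at (358,85), the deck's near corners at (212,206) and (362,206), and the V supports at (277,129) and (279,38).

```bash
python3 - <<'E'
from h import *
import pickle;w=pickle.load(open('w2.pkl','rb'))
k=onz(w,230,90,.142);p=onz(w,358,85,.110)
print('knob',k,'post',p,np.linalg.norm((k-p)[:2]),np.arctan2(*(p-k)[1::-1]))
print('corners',onz(w,212,206,.05),onz(w,362,206,.05))
print('edge L',onz(w,206,20,.05),'R',onz(w,379,20,.05))
print('V',onz(w,277,124,.089),onz(w,279,33,.089))
E
```

```text
knob [0.48616658 0.21984514 0.142     ] post [0.58996838 0.22765109 0.11      ] 0.1040948980815826 0.07505922223235283
corners [0.46140109 0.09574421 0.05      ] [0.62712392 0.1018071  0.05      ]
edge L [0.45567874 0.28246094 0.05      ] R [0.61999576 0.28868091 0.05      ]
V [0.52581001 0.19123745 0.089     ] [0.52338202 0.2678779  0.089     ]
```

```bash
python3 -m pendant '[[[0.925,-0.24,0,0,0,0,0],[0.925,-0.24,0,0,0,0,0],[0.925,-0.24,0.3,0,0,0,0],[0.925,-0.24,0.9,0,0,0,0],[0,0,1,0,0,0,0],[0,0,1,0,0,0,0],[0,0,1,0,0,0,0],[0,0,0.6,0,0,0,80],[0,0,0,0,0,0,80],[0,0,0,0,0,0,80]]]'; python3 - <<'E'
from h import *
import pickle
w=snap('wrist');a=snap('scene')
c=a['img'][190:310,290:450,::-1]
cv2.imwrite('pics/w3.png',np.vstack([w['img'][100:,:,::-1],cv2.resize(c,(512,300),interpolation=cv2.INTER_CUBIC)]))
E
```

```text
time_s: 5.25
position: [0.4856, 0.2192, 0.1807]
orientation: [0.694, 0.72, -0.001, -0.0]
ft_force: [0.6, 0.6, 0.6]
gripper_width: 0.686
gripper_force: 0.0
```

View pics/w3.png

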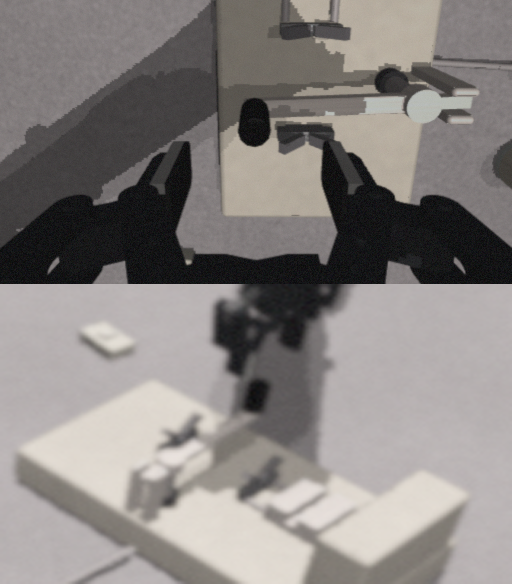

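```bash
python3 - <<'E'
from h import *
w=snap('wrist')
print(bot.get_obs()['position'],onz(w,254,231,.142),onz(w,254,213,.106),onz(w,423,206,.110))
print(onz(w,303,225,.089),onz(w,315,122,.089),onz(w,313,131,.089))
print(onz(w,222,315,.05),onz(w,412,313,.05))
for s in('scene','side'):
    s=snap(s); h=s['img']; m=(h.max(2)<45).astype(np.uint8)
    u,v=proj(s,[.4855,.2205,.124]).astype(int); n,l,st,c=cv2.connectedComponentsWithStats(m[v-25:v+25,u-25:u+25])
    for i in range(1,n):
        if st[i,4]>20:print(st[i],c[i]+[u-25,v-25],onz(s,*(c[i]+[u-25,v-25]),.124))
E
```

```text
[0.48674778 0.22017787 0.18258394] [0.48616661 0.22088401 0.142     ] [0.48615605 0.21787495 0.106     ] [0.59184876 0.22796242 0.11      ]
[0.52103623 0.20392696 0.089     ] [0.52320888 0.27522318 0.089     ] [0.52241501 0.26945222 0.089     ]
[0.46155573 0.09856172 0.05      ] [0.63251328 0.10665819 0.05      ]
[14  0 14 15 98] [364.21428571 215.01020408] [0.43511546 0.15992114 0.124     ]
[34  0  6  6 29] [380.62068966 212.        ] [0.39112863 0.1795773  0.124     ]
[23 19  7 12 62] [369.69354839 234.30645161] [0.4822788  0.21875813 0.124     ]
[23 19  6 14 73] [292.4109589  282.32876712] [0.48513727 0.22036578 0.124     ]
```

```bash
python3 - <<'E'
from h import *
w=snap('wrist')
y=.035;R=np.array([[np.cos(y),-np.sin(y)],[np.sin(y),np.cos(y)]]);O=np.array([.486,.2205])-R@[-.04,-.021]
P=lambda x,y,z:np.round(proj(w,[*(R@[x,y]+O),z])-[0,100])
print(O)
for q in((-.023,-.062,.089),(.023,-.062,.089),(-.023,.02,.089),(.023,.02,.089),(-.07,-.15,.05),(.1,-.15,.05),(0,-.15,.05),(.065,-.021,.11),(0,-.021,.106),(.1,-.05,.05),(-.07,-.05,.05)):print(q,P(*q))
E
```

```text
[0.52524065 0.24288685]
(-0.023, -0.062, 0.089) [277. 155.]
(0.023, -0.062, 0.089) [341. 155.]
(-0.023, 0.02, 0.089) [280.  41.]
(0.023, 0.02, 0.089) [350.  42.]
(-0.07, -0.15, 0.05) [221. 222.]
(0.1, -0.15, 0.05) [408. 222.]
(0, -0.15, 0.05) [298. 223.]
(0.065, -0.021, 0.11) [420. 112.]
(0, -0.021, 0.106) [316. 109.]
(0.1, -0.05, 0.05) [424. 120.]
(-0.07, -0.05, 0.05) [217. 119.]
```

```bash
python3 -m pendant '[[[0.05,-0.03,0.9,0,0,0,80],[0.05,0,0.9,0,0,0,80],[0,0,0.85,0,0,0,120],[0,0,0,0,0,0,255],[0,0,0,0,0,0,255],[0,0,0,0,0,0,255],[0,0,0,0,0,0,255],[0,0,0,0,0,0,255],[0,0,0,0,0,0,255],[0,0,0,0,0,0,255]]]' 40
```

```text
time_s: 6.38
position: [0.4845, 0.2219, 0.1288]
orientation: [0.693, 0.721, -0.0, -0.0]
ft_force: [-5.4, -0.7, 2.0]
gripper_width: 0.199
gripper_force: 39.6
```

```bash
python3 -m pendant '[[[0,0,-0.25,0,0,0,255],[0,0,-0.25,0,0,0,255],[0,0,-0.25,0,0,0,255],[0,0,-0.25,0,0,0,255],[0,0,-0.2,0,0,0,255],[0,0,0,0,0,0,255],[0,0,0,0,0,0,255]]]'
```

```text
time_s: 6.97
position: [0.4846, 0.2216, 0.1521]
orientation: [0.693, 0.721, -0.001, -0.0]
ft_force: [-3.2, 0.1, -6.4]
gripper_width: 0.193
gripper_force: 39.2
```

```bash
python3 -m pendant '[[[-0.515,0.025,0,0,0,0,255],[-0.51,0.076,0,0,0,0,255],[-0.5,0.125,0,0,0,0,255],[-0.485,0.173,0,0,0,0,255],[-0.466,0.221,0,0,0,0,255],[-0.442,0.265,0,0,0,0,255],[-0.414,0.307,0,0,0,0,255],[-0.382,0.346,0,0,0,0,255],[0,0,0,0,0,0,255]]]'
```

```text
time_s: 7.72
position: [0.5208, 0.1435, 0.1516]
orientation: [0.695, 0.719, -0.002, 0.002]
ft_force: [-1.7, -5.1, -6.2]
gripper_width: 0.198
gripper_force: 39.3
```

```bash
python3 -m pendant '[[[-0.346,0.382,0,0,0,0,255],[-0.307,0.414,0,0,0,0,255],[-0.265,0.442,0,0,0,0,255],[-0.221,0.466,0,0,0,0,255],[-0.173,0.485,0,0,0,0,255],[-0.125,0.5,0,0,0,0,255],[-0.076,0.51,0,0,0,0,255],[-0.025,0.515,0,0,0,0,255],[0,0,0,0,0,0,255]]]'
```

```text
time_s: 8.47
position: [0.5974, 0.1119, 0.151]
orientation: [0.696, 0.718, -0.004, 0.004]
ft_force: [-0.7, -10.1, -6.0]
gripper_width: 0.192
gripper_force: 39.4
```

```bash
python3 -m pendant '[[[-0.2,0,0,0,0,0,255],[-0.1,0,0.2,0,0,0,255],[0,0,0.2,0,0,0,255],[0,0,0.2,0,0,0,255],[0,0,0.2,0,0,0,255],[0,0,0.2,0,0,0,255],[0,0,0.2,0,0,0,255],[0,0,0,0,0,0,255],[0,0,0,0,0,0,255]]]'; python3 - <<'E'
from h import *
w=snap('wrist');a=snap('scene')
c=a['img'][190:310,290:450,::-1]
cv2.imwrite('pics/w4.png',np.vstack([w['img'][100:,:,::-1],cv2.resize(c,(512,300),interpolation=cv2.INTER_CUBIC)]))
E
```

```text
time_s: 9.22
position: [0.5965, 0.1115, 0.1291]
orientation: [0.694, 0.72, -0.0, 0.003]
ft_force: [-0.5, -6.6, -2.6]
gripper_width: 0.19
gripper_force: 39.8
```

View pics/w4.png

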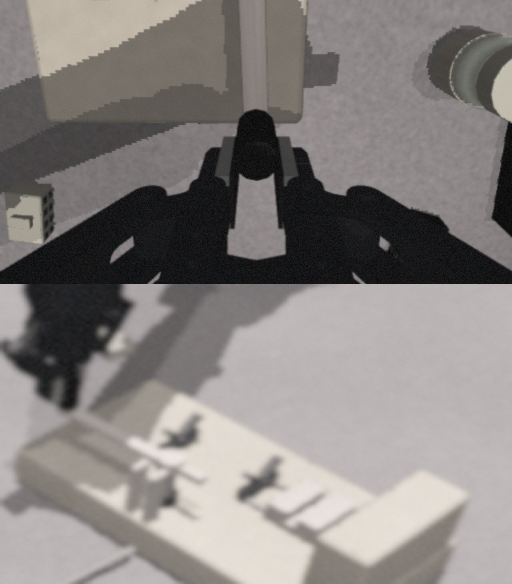

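The picture shows the bar aside along the pump's -y, with the knob top at (256,255 in the full frame) between the pads. The jar is at the right, with its near edge at about (430,160). I'll check clearances before opening.

```bash
python3 -m pendant '[[[0,0,0.1,0,0,0,255],[0,0,0.05,0,0,0,255],[0,0,0,0,0,0,255]]]'; python3 - <<'E'
from h import *
import pickle
w=snap('wrist');a=snap('side')
print('knob',onz(w,256,256,.142),'barfar',onz(w,252,105,.106))
print('jar',onz(w,430,165,0.0),onz(w,455,175,.06))
s=pickle.load(open('s0.pkl','rb'))
print('jar0 top', onz(s[0],266,281,.07),onz(s[1],175,266,.07))
print('corner',onz(w,301,222,.05),onz(w,48,222,.05))
E
```

```text
time_s: 9.57
position: [0.5978, 0.1114, 0.1287]
orientation: [0.694, 0.72, 0.001, 0.004]
ft_force: [-1.7, -8.4, 7.1]
gripper_width: 0.19
gripper_force: 40.9
knob [0.59780326 0.12524993 0.142     ] barfar [0.59438964 0.17848253 0.106     ]
jar [0.73384521 0.13339312 0.        ] [0.71772833 0.14005167 0.06      ]
jar0 top [0.754965   0.13588739 0.07      ] [0.75326932 0.13810598 0.07      ]
corner [0.62885437 0.10262556 0.05      ] [0.463556   0.09694802 0.05      ]
```

```bash
python3 -m pendant '[[[0,0,-0.05,0,0,0,100],[0,0,-0.05,0,0,0,60],[0,0,0,0,0,0,60],[0,0,0,0,0,0,60],[0,0,-1,0,0,0,60],[0,0,-1,0,0,0,60],[-0.9,-0.115,-1,0,0,0,60],[-1,-0.115,-1,0,0,0,60],[-1,-0.115,-0.5,0,0,0,60],[-1,-0.115,0,0,0,0,0]]]' && python3 -m pendant '[[[-1,-0.115,0,0,0,0,0],[-1,-0.115,0,0,0,0,0],[-1,-0.115,0,0,0,0,0],[-1,-0.115,0,0,0,0,0],[-1,-0.115,0,0,0,0,0],[-1,-0.115,0,0,0,0,0],[-1,-0.115,0,0,0,0,0],[-1,-0.115,0,0,0,0,0],[-1,-0.115,0,0,0,0,0],[-1,-0.115,0,0,0,0,0]]]' && python3 -m pendant '[[[-1,-0.115,0,0,0,0,0],[-1,-0.115,0,0,0,0,0],[-1,-0.115,0,0,0,0,0],[-1,-0.115,0,0,0,0,0],[-0.7,-0.115,0,0,0,0.6,0],[0,0,0,0,0,0.62,0]]]';python3 - <<'E'
from h import *
w=snap('wrist','w5');a=snap('side')
c=a['img'][250:350,200:330,::-1]
cv2.imwrite('pics/w5.png',np.vstack([w['img'][:250,:,::-1],cv2.resize(c,(512,350),interpolation=cv2.INTER_CUBIC)]))
E
```

```text
time_s: 10.5
position: [0.5905, 0.0376, 0.2208]
orientation: [0.693, 0.721, 0.003, 0.002]
ft_force: [-0.0, 1.4, 0.2]
gripper_width: 0.886
gripper_force: 0.0
time_s: 11.33
position: [0.5737, -0.1642, 0.2174]
orientation: [0.693, 0.721, 0.001, 0.0]
ft_force: [-0.1, 0.7, -0.1]
gripper_width: 0.999
gripper_force: 0.0
time_s: 11.83
position: [0.5647, -0.2634, 0.2168]
orientation: [0.747, 0.665, -0.001, 0.001]
ft_force: [0.5, -1.6, -0.4]
gripper_width: 1.001
gripper_force: 0.0
```

View pics/w5.png

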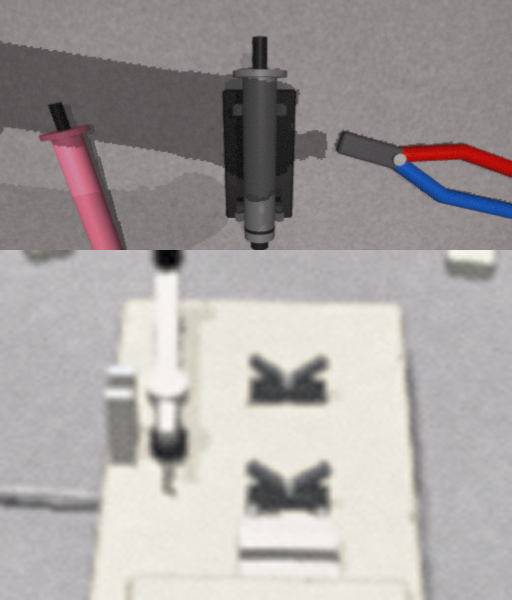

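The bar lies aside, both V supports and the block are visible, and the slot line is at side pixel (274,337). The barrel is aligned with the tool and slightly right of centre (x 260 against 256).

```bash
python3 - <<'E'
from h import *
w=snap('wrist');a=snap('side')
for p in((260,38),(260,73),(259,233),(245,160),(277,160)):print(p,onz(w,*p,.055))
print(bot.get_obs()['position'])
y=.035;R=np.array([[np.cos(y),-np.sin(y)],[np.sin(y),np.cos(y)]]);O=np.array([.526,.2465])
for v in(327,330,333,335,337,339,341):
  X=onz(a,273.6,v,.074);print(v,R.T@(X[:2]-O))
for u,v,z in((262.5,283,.089),(284,283,.089),(262.5,314,.089),(284,314,.089),(230.5,265,.05),(303,265,.05),(242.6,289,.110)):
  X=onz(a,u,v,z);print(u,v,R.T@(X[:2]-O))
g=a['img'][322:350,262:286].mean(2).mean(1);print(g.astype(int))
E
```

```text
(260, 38) [ 0.58170395 -0.14725548  0.055     ]
(260, 73) [ 0.57897319 -0.17323423  0.055     ]
(259, 233) [ 0.56341983 -0.31245445  0.055     ]
(245, 160) [ 0.55856907 -0.24290602  0.055     ]
(277, 160) [ 0.58616934 -0.2459039   0.055     ]
[ 0.56609841 -0.2570872   0.21728136]
327 [-0.00359269  0.04918977]
330 [-0.00354369  0.05628125]
333 [-0.00349525  0.0632815 ]
335 [-0.00346327  0.06789849]
337 [-0.00343154  0.07247618]
339 [-0.00340004  0.07701506]
341 [-0.00336878  0.08151561]
262.5 283 [ 0.02013687 -0.0525194 ]
284 283 [-0.02646794 -0.05370517]
262.5 314 [0.01904619 0.0296381 ]
284 314 [-0.0243601   0.02854308]
230.5 265 [ 0.09725513 -0.1417967 ]
303 265 [-0.0756224  -0.14619483]
242.6 289 [ 0.06117417 -0.0163993 ]
[ 92 111 151 192 221 234 236 236 237 239 239 239 228 175 127 123 166 222
 237 236 233 224 221 227 230 230 230 230]
```

```bash
python3 -m pendant '[[[0,0.1,1,0,0,0,0],[0,0.1,1,0,0,0,0],[0,0,1,0,0,0,0],[0,0,1,0,0,0,0],[0,0,1,0,0,0,0],[0,0,1,0,0,0,0],[0,0,1,0,0,0,0],[0,0,1,0,0,0,0],[0,0,0.36,0,0,0,0],[0,0,0,0,0,0,120]]]' 25 && python3 -m pendant '[[[0,0,0,0,0,0,160],[0,0,0,0,0,0,190],[0,0,0,0,0,0,220],[0,0,0,0,0,0,255],[0,0,0,0,0,0,255],[0,0,0,0,0,0,255],[0,0,0,0,0,0,255]]]'
```

```text
time_s: 12.87
position: [0.568, -0.2571, 0.0478]
orientation: [0.743, 0.669, -0.001, -0.002]
ft_force: [-0.3, 0.0, -0.4]
gripper_width: 0.884
gripper_force: 0.0
time_s: 13.45
position: [0.5682, -0.259, 0.0516]
orientation: [0.744, 0.668, -0.001, -0.001]
ft_force: [-4.2, 0.7, 5.7]
gripper_width: 0.318
gripper_force: 24.3
```

```bash
python3 -m pendant '[[[0,0,-0.5,0,0,0,255],[0,0,-1,0,0,0,255],[0,0,-1,0,0,0,255],[0,0,-1,0,0,0,255],[0,0,-1,0,0,0,255],[0,0,-1,0,0,0,255],[0,0,-1,0,0,0,255],[0,0,-1,0,0,-0.4,255],[0,0,-1,0,0,-0.4,255],[0,0,-1,0,0,-0.39,255]]]' && python3 -m pendant '[[[1,-0.055,0,0,0,0,255],[1,-0.055,0,0,0,0,255],[1,-0.055,0,0,0,0,255],[1,-0.055,0,0,0,0,255],[1,-0.055,0,0,0,0,255],[1,-0.055,0,0,0,0,255],[1,-0.055,0,0,0,0,255],[1,-0.055,0,0,0,0,255],[1,-0.055,0,0,0,0,255],[1,-0.055,0,0,0,0,255]]]' && python3 -m pendant '[[[1,-0.055,0,0,0,0,255],[1,-0.055,0,0,0,0,255],[1,-0.055,0,0,0,0,255],[1,-0.055,0,0,0,0,255],[1,-0.055,0,0,0,0,255],[1,-0.055,0,0,0,0,255],[1,-0.055,0,0,0,0,255],[1,-0.055,0,0,0,0,255],[1,-0.055,0,0,0,0,255],[1,-0.055,0,0,0,0,255]]]' && python3 -m pendant '[[[1,-0.055,0.5,0,0,0,255],[0.8,-0.055,0.5,0,0,0,255],[0,0,0.5,0,0,0,255],[0,0,0.5,0,0,0,255],[0,0,0,0,0,0,255]]]';python3 - <<'E'
from h import *
w=snap('wrist','w6')
E
```

```text
time_s: 14.28
position: [0.5697, -0.2589, 0.2424]
orientation: [0.693, 0.72, 0.0, 0.001]
ft_force: [1.0, -0.5, -0.8]
gripper_width: 0.32
gripper_force: 24.8
time_s: 15.12
position: [0.5515, -0.0583, 0.2414]
orientation: [0.694, 0.72, 0.001, 0.001]
ft_force: [0.2, -0.6, -1.1]
gripper_width: 0.322
gripper_force: 24.8
time_s: 15.95
position: [0.5333, 0.1412, 0.2413]
orientation: [0.694, 0.72, 0.001, 0.001]
ft_force: [0.8, 0.1, -1.0]
gripper_width: 0.316
gripper_force: 24.8
time_s: 16.37
position: [0.5289, 0.1736, 0.198]
orientation: [0.695, 0.719, -0.002, -0.0]
ft_force: [-0.3, -1.3, -1.0]
gripper_width: 0.318
gripper_force: 24.8
```

View pics/w6.png

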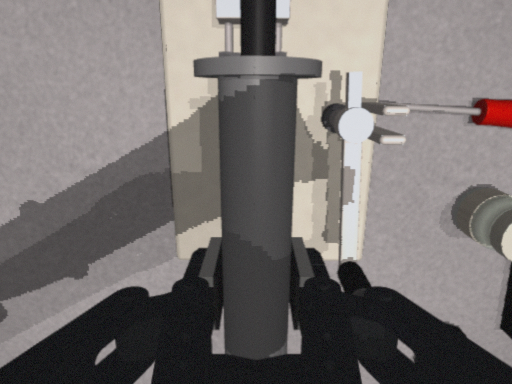

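The picture shows the barrel centred in the pads, the block at the top at (217-290, 0-18), the bar aside at the right and the post at (356,125). I'll move 25 mm further and profile the slot.

```bash
python3 -m pendant '[[[0.6,0,0,0,0,0,255],[0.65,0,0,0,0,0,255],[0,0,0,0,0,0,255],[0,0,0,0,0,0,255]]]';python3 - <<'E'
from h import *
import pickle
w=snap('wrist','w7');pickle.dump(dict(w),open('w7.pkl','wb'))
I=w['img'].astype(int).mean(2)
for c in((222,236),(278,288)): print(I[0:62,c[0]:c[1]].mean(1).astype(int))
print(I[5,195:310].astype(int))
print(bot.get_obs()['position'])
c=w['img'][0:110,180:330,::-1]
cv2.imwrite('pics/w7.png',cv2.resize(c,(750,550),interpolation=cv2.INTER_CUBIC))
E
```

```text
time_s: 16.75
position: [0.5286, 0.203, 0.2009]
orientation: [0.693, 0.721, 0.001, -0.0]
ft_force: [-0.7, 0.2, -1.0]
gripper_width: 0.316
gripper_force: 24.8
[214 213 215 214 214 214 214 214 214 215 215 214 215 215 215 215 215 215
 215 213 188 129  79  79 118 176 207 210 213 215 216 217 216 214 200 195
 210 216 216 217 217 217 216 217 217 216 217 216 217 217 217 217 217 217
 217 210 160 117 110 110 109 110]
[214 214 214 214 214 213 214 214 215 214 214 214 214 215 215 214 214 215
 215 214 204 161  97  84 103 166 207 213 214 214 214 214 214 214 213 201
 203 213 214 214 213 214 213 213 213 214 214 213 214 214 214 213 213 214
 214 208 168 127 118 117 116 118]
[197 198 196 198 198 197 198 200 198 199 197 198 201 200 198 197 190 175
 171 160 162 206 216 214 214 215 213 215 214 215 214 213 214 215 215 215
 214 215 214 213 215 215 214 212 184 105  40  23  27  30  26  29  31  35
  28  30  32  36  39  41  47  46  53  58  57  51  50  42  40  33  31  32
  27  32  29  30  26  25  27  29  66 165 210 215 213 214 215 215 215 214
 213 213 210 186 180 194 195 196 198 200 198 198 197 199 198 201 200 198
 198 200 199 198 197 198 200]
[0.5288536  0.20176443 0.20057196]
```

View pics/w7.png

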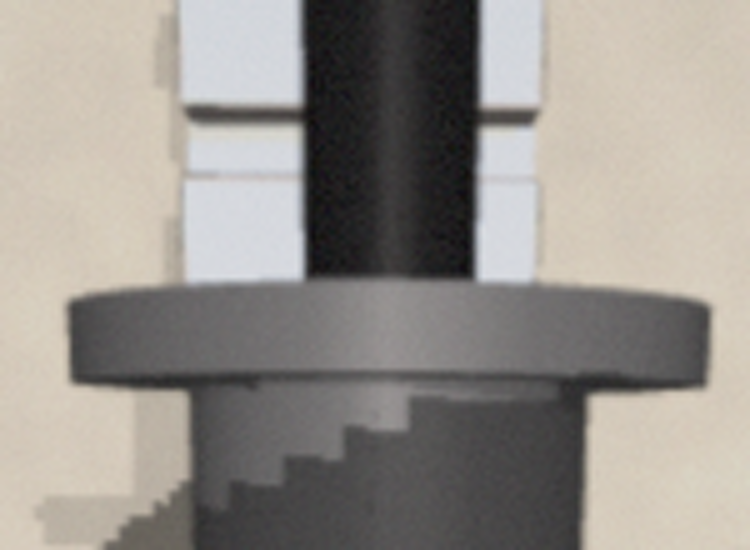

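```bash
python3 - <<'E'
from h import *
import pickle
w=pickle.load(open('w7.pkl','rb'));t=np.array([.5289,.2018,.2006])
az=1.608;ex=np.array([np.cos(az),np.sin(az)]);ey=np.array([np.sin(az),-np.cos(az)])
f=lambda n,u,v,z:(lambda X:print(n,X,'rel tool',(X[:2]-t[:2])@ex,(X[:2]-t[:2])@ey))(onz(w,u,v,z))
f('slot near L',230,35,.074);f('slot far L',230,21,.074);f('slot far R',283,21.5,.074)
f('block L',216.5,5,.074);f('block R',288,5,.074);f('L15',217.5,45,.074);f('R',287,45,.074)
for z in(.2005,.2055,.2105): f('fl L',194,68,z);f('fl R',322,68,z)
f('rim +y',258,56,.2275)
E
```

```text
slot near L [0.50715829 0.31224413 0.074     ] rel tool 0.11117639263557999 -0.017618681319922124
slot far L [0.50700013 0.32106608 0.074     ] rel tool 0.11999811876844045 -0.01744860652370495
slot far R [0.54321203 0.32217514 0.074     ] rel tool 0.11975950584251666 0.018779489401174132
block L [0.49771059 0.3305855  0.074     ] rel tool 0.1298564771538132 -0.026377643837004788
block R [0.54597133 0.33247603 0.074     ] rel tool 0.1299506373898622 0.02192002087833454
L15 [0.49858327 0.30549904 0.074     ] rel tool 0.10475491353227717 -0.02643865234402951
R [0.54689974 0.30738529 0.074     ] rel tool 0.1048427227914828 0.02191453778617107
fl L [0.50384599 0.28324484 0.2005    ] rel tool 0.08232037226127727 -0.022007319959182977
fl R [0.54965515 0.28503556 0.2005    ] rel tool 0.08240597073544499 0.02383674179984312
fl L [0.50470674 0.2829878  0.2055    ] rel tool 0.08203149512854423 -0.02115673042658453
fl R [0.54874609 0.28470934 0.2055    ] rel tool 0.0821137865675208 0.02291617913588531
fl L [0.50556749 0.28273077 0.2105    ] rel tool 0.08174261799581124 -0.020306140893986194
fl R [0.54783703 0.28438311 0.2105    ] rel tool 0.08182160239959657 0.02199561647192749
rim +y [0.52648594 0.28573122 0.2275    ] rel tool 0.08396293010672856 0.0007094354893034171
```

```bash
python3 -m pendant '[[[0.84,-0.075,0,0,0,0,255],[0.84,-0.075,0.5,0,0,0,255],[0,0,1,0,0,0,255],[0,0,1,0,0,0,255],[0,0,1,0,0,0,255],[0,0,0.8,0,0,0,255],[0,0,0.4,0,0,0,255],[0,0,0,0,0,0,255],[0,0,0,0,0,0,255]]]' && python3 -m pendant '[[[0,0,0.1,0,0,0,255],[0,0,0.1,0,0,0,255],[0,0,0.1,0,0,0,255],[0,0,0,0,0,0,255],[0,0,0,0,0,0,255]]]'; python3 - <<'E'
from h import *
for n in range(1): o=bot.get_obs();print(o['position'],o['ft_force'])
E
```

```text
time_s: 17.55
position: [0.525, 0.2341, 0.1063]
orientation: [0.695, 0.719, 0.0, 0.0]
ft_force: [1.2, -0.5, -0.5]
gripper_width: 0.32
gripper_force: 24.8
time_s: 17.97
position: [0.5247, 0.2344, 0.1003]
orientation: [0.694, 0.72, 0.0, 0.0]
ft_force: [-0.6, 0.3, -1.1]
gripper_width: 0.32
gripper_force: 24.8
[0.52470786 0.23436836 0.10029664] [-0.59114203  0.34307928 -1.14460904]
```

```bash
python3 -m pendant '[[[0.04,0,0.1,0,0,0,255],[0,0,0.1,0,0,0,255],[0,0,0.1,0,0,0,255],[0,0,0.1,0,0,0,255],[0,0,0,0,0,0,255],[0,0,0,0,0,0,255]]]' && python3 -m pendant '[[[0,0,0.08,0,0,0,255],[0,0,0.08,0,0,0,255],[0,0,0,0,0,0,255],[0,0,0,0,0,0,255]]]'
```

```text
time_s: 18.47
position: [0.5245, 0.2351, 0.0918]
orientation: [0.694, 0.72, -0.0, -0.0]
ft_force: [-0.5, 0.6, -0.9]
gripper_width: 0.316
gripper_force: 24.8
time_s: 18.8
position: [0.5245, 0.2351, 0.0887]
orientation: [0.694, 0.72, -0.0, -0.0]
ft_force: [-0.8, 0.2, -0.6]
gripper_width: 0.317
gripper_force: 24.8
```

```bash
python3 -m pendant '[[[0,0,0.08,0,0,0,255],[0,0,0,0,0,0,255],[0,0,0,0,0,0,255]]]' && python3 -m pendant '[[[0,0,0.07,0,0,0,255],[0,0,0,0,0,0,255],[0,0,0,0,0,0,255]]]'
```

```text
time_s: 19.05
position: [0.5245, 0.2353, 0.0875]
orientation: [0.694, 0.72, 0.0, -0.0]
ft_force: [-0.2, -0.0, 0.7]
gripper_width: 0.318
gripper_force: 24.9
time_s: 19.3
position: [0.5246, 0.2353, 0.0873]
orientation: [0.694, 0.72, 0.0, 0.0]
ft_force: [-3.6, -1.7, 7.2]
gripper_width: 0.315
gripper_force: 25.5
```

```bash
python3 -m pendant '[[[0,-0.08,-0.05,0,0,0,255],[0,0,0,0,0,0,255],[0,0,0,0,0,0,255]]]' && python3 -m pendant '[[[0,0,0.04,0,0,0,255],[0,0,0,0,0,0,255],[0,0,0,0,0,0,255]]]';python3 - <<'E'
from h import *
w=snap('wrist');a=snap('side')
c1=w['img'][0:130,150:370,::-1];c2=a['img'][255:355,215:325,::-1]
cv2.imwrite('pics/w8.png',np.vstack([cv2.resize(c1,(508,300),interpolation=cv2.INTER_CUBIC),cv2.resize(c2,(508,300),interpolation=cv2.INTER_CUBIC)]))
E
```

```text
time_s: 19.55
position: [0.5235, 0.2352, 0.087]
orientation: [0.694, 0.72, 0.001, 0.0]
ft_force: [0.6, 0.4, 0.8]
gripper_width: 0.319
gripper_force: 24.9
time_s: 19.8
position: [0.5238, 0.2352, 0.0867]
orientation: [0.695, 0.719, 0.001, 0.0]
ft_force: [0.3, -0.5, 4.9]
gripper_width: 0.321
gripper_force: 25.2
```

View pics/w8.png

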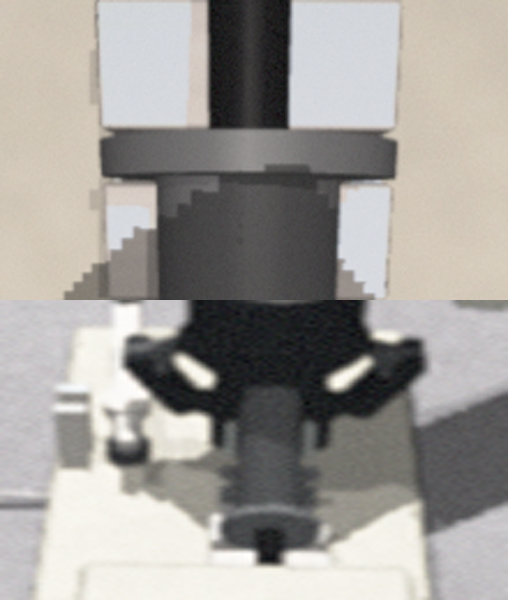

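The flange sits between the two lands, in the slot and centred. Letting go.

```bash
python3 -m pendant '[[[0,0,0,0,0,0,170],[0,0,0,0,0,0,155],[0,0,0,0,0,0,140],[0,0,0,0,0,0,125],[0,0,0,0,0,0,110],[0,0,0,0,0,0,110],[0,0,0,0,0,0,110],[0,0,0,0,0,0,110]]]' && python3 -m pendant '[[[0,0,-0.3,0,0,0,110],[0,0,-0.7,0,0,0,110],[0,0,-1,0,0,0,110],[0,0,-1,0,0,0,110],[0,0,-1,0,0,0,110],[0,0,-1,0,0,0,110],[0,0,-1,0,0,0,110],[0,0,0,0,0,0,110]]]';python3 - <<'E'
from h import *
import pickle
w=snap('wrist');a=snap('side');s=snap('scene');pickle.dump(dict(w),open('w9.pkl','wb'))
print(bot.get_obs()['position'])
c1=w['img'][0:300,100:420,::-1];c2=s['img'][220:340,290:450,::-1];c3=a['img'][255:355,215:325,::-1]
r=lambda c,W,H:cv2.resize(c,(W,H),interpolation=cv2.INTER_CUBIC)
cv2.imwrite('pics/w9.png',np.hstack([r(c1,448,600),np.vstack([r(c2,352,300),r(c3,352,300)])]))
E
```

```text
time_s: 20.57
position: [0.5229, 0.2351, 0.086]
orientation: [0.694, 0.72, -0.0, -0.0]
ft_force: [0.6, 0.4, 0.5]
gripper_width: 0.57
gripper_force: 0.0
time_s: 21.23
position: [0.5253, 0.2369, 0.2113]
orientation: [0.694, 0.72, 0.004, 0.002]
ft_force: [0.1, 1.3, 0.4]
gripper_width: 0.57
gripper_force: 0.0
[0.52278933 0.23494066 0.20593105]
```

View pics/w9.png

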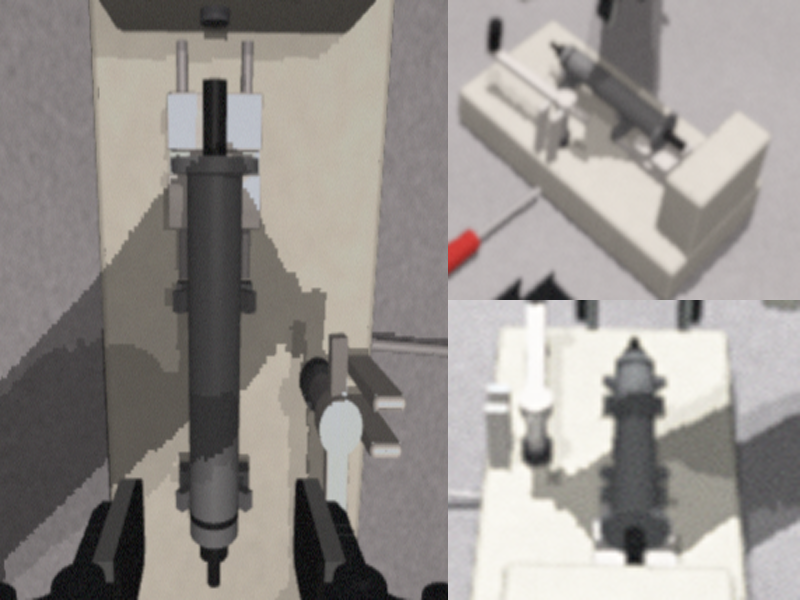

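The barrel lies in both Vs with its flange between the lands, at crop (214,165), and the bar is still aside. I've used the 10 pictures, so I go on with numbers only. Next is the seating height and the knob position.

```bash
python3 - <<'E'
from h import *
import pickle
w=pickle.load(open('w9.pkl','rb'));I=w['img'].astype(int)
for v in (79,81,83,85): print(v,I[v,214:292].mean(1).astype(int))
for z in(.085,.09,.096):
  L,Rr=onz(w,100+171/1.4,82,z),onz(w,100+258.5/1.4,82,z);print(z,L,np.linalg.norm(L-Rr))
# axis points & direction
for p in ((100+214/1.4,115/2),(100+214.5/1.4,560/2)):print(onz(w,*p,.092))
for n,k in(('side',(.597,.123)),('scene',(.597,.123))):
    s=snap(n);m=(s['img'].max(2)<50).astype(np.uint8);u,v=proj(s,[*k,.124]).astype(int)
    N,l,st,c=cv2.connectedComponentsWithStats(m[v-16:v+16,u-16:u+16])
    for i in range(1,N):
        if st[i,4]>20:print(n,st[i],onz(s,*(c[i]+[u-16,v-16]),.124))
E
```

```text
79 [179 181 170 158 159 158 158 140  99  87  79  78  75  78  82  86  90  89
  90  95  92  94  89  91  92  96  95  83  67  65  67  62  68  68  69  69
  69  69  69  79  75  73  75  75  72  74  73  73  72  71  69  67  62  67
  61  60  65  61  65  70  79  90  90  88  85  88  92  97 101 107 143 169
 175 175 174 175 174 174]
81 [177 177 178 179 178 171 157 136  85  60  64  71  74  74  76  80  82  84
  85  85  89  79  65  60  61  68  74  71  63  63  64  63  65  66  68  67
  73  74  77  76  75  75  74  75  72  75  75  73  70  64  64  64  60  60
  62  61  62  60  61  63  74  83  82  80  84  79  79  70  69  71 122 165
 176 174 174 178 176 175]
83 [179 177 177 177 176 167 159 146 101  66  65  68  68  76  78  81  81  82
  78  68  64  66  61  60  60  61  62  64  66  63  65  65  65  67  66  70
  73  71  77  76  78  78  77  79  73  73  76  75  71  68  67  61  65  60
  65  61  60  62  61  60  61  61  74  82  78  79  76  72  67  70 119 162
 174 178 177 175 178 175]
85 [178 177 172 169 175 169 160 146 108  71  63  68  72  74  75  79  83  83
  73  59  56  58  57  59  60  61  62  62  59  61  65  64  65  67  65  68
  71  70  73  75  72  72  69  75  70  73  70  69  67  66  64  63  62  62
  62  62  63  60  60  60  56  62  65  68  65  70  77  76  72  73 118 162
 177 178 175 175 179 177]
0.085 [0.50000022 0.31536756 0.085     ] 0.04467069856994643
0.09 [0.50043156 0.31526623 0.09      ] 0.04379669267119718
0.096 [0.50094917 0.31514464 0.096     ] 0.042747885592697855
[0.52139347 0.33193451 0.092     ]
[0.52738302 0.16060781 0.092     ]
side [ 14   0  18  30 243] [0.58669648 0.10961421 0.124     ]
scene [15 12  4 11 36] [0.59844052 0.12413564 0.124     ]
```

```bash
python3 -m pendant '[[[-0.958,0.585,0,0,0,0,60],[-0.958,0.585,0,0,0,0,60],[-0.958,0.585,0,0,0,0,60],[-0.958,0.585,0,0,0,0,60],[-0.958,0.585,0,0,0,0,60],[-0.958,0.585,0,0,0,0,60],[0,0,0,0,0,0,60],[0,0,0,0,0,0,60]]]';python3 - <<'E'
from h import *
w=snap('wrist');I=w['img'].max(2)
p=proj(w,[.597,.123,.142]);print(p,bot.get_obs()['position'])
u,v=p.astype(int);m=(I<40).astype(np.uint8)[v-40:v+40,u-40:u+40]
N,l,st,c=cv2.connectedComponentsWithStats(m)
for i in range(1,N):
    if st[i,4]>50:
        q=c[i]+[u-40,v-40];print(st[i],st[i,:2]+[u-40,v-40],q,onz(w,*q,.124))
E
```

```text
time_s: 22.15
position: [0.5973, 0.1203, 0.2043]
orientation: [0.696, 0.718, -0.001, -0.001]
ft_force: [-0.7, 1.0, 0.2]
gripper_width: 0.765
gripper_force: 0.0
[254.87978215 213.37591066] [0.59653481 0.12254778 0.20475153]
[ 29  12  28  41 909] [243 185] [256.63036304 205.2420242 ] [0.59807071 0.12194726 0.124     ]
```

```bash
python3 -m pendant '[[[0,0.07,1,0,0,0,60],[0,0,1,0,0,0,60],[0,0,1,0,0,0,60],[0,0,0.75,0,0,0,90],[0,0,0,0,0,0,255],[0,0,0,0,0,0,255],[0,0,0,0,0,0,255],[0,0,0,0,0,0,255],[0,0,0,0,0,0,255],[0,0,0,0,0,0,255]]]' 40
```

```text
time_s: 23.03
position: [0.599, 0.124, 0.1323]
orientation: [0.694, 0.72, 0.001, 0.0]
ft_force: [-0.2, 2.1, 0.6]
gripper_width: 0.192
gripper_force: 39.4
```

```bash
python3 -m pendant '[[[0,0,-0.25,0,0,0,255],[0,0,-0.25,0,0,0,255],[0,0,-0.25,0,0,0,255],[0,0,-0.25,0,0,0,255],[0,0,-0.3,0,0,0,255],[0,0,0,0,0,0,255],[0,0,0,0,0,0,255]]]'
```

```text
time_s: 23.62
position: [0.5985, 0.124, 0.1574]
orientation: [0.694, 0.72, 0.001, -0.001]
ft_force: [0.1, 5.6, -6.5]
gripper_width: 0.194
gripper_force: 39.1
```

```bash
python3 -m pendant '[[[0.025,-0.515,0,0,0,0,255],[0.076,-0.51,0,0,0,0,255],[0.125,-0.5,0,0,0,0,255],[0.173,-0.485,0,0,0,0,255],[0.221,-0.466,0,0,0,0,255],[0.265,-0.442,0,0,0,0,255],[0.307,-0.414,0,0,0,0,255],[0.346,-0.382,0,0,0,0,255],[0,0,0,0,0,0,255]]]'
```

```text
time_s: 24.37
position: [0.5193, 0.1491, 0.156]
orientation: [0.694, 0.72, -0.004, -0.001]
ft_force: [-4.8, -3.2, -6.2]
gripper_width: 0.189
gripper_force: 39.5
```

```bash
python3 -m pendant '[[[0.382,-0.346,0,0,0,0,255],[0.414,-0.307,0,0,0,0,255],[0.442,-0.265,0,0,0,0,255],[0.466,-0.221,0,0,0,0,255],[0.485,-0.173,0,0,0,0,255],[0.5,-0.125,0,0,0,0,255],[0.51,-0.076,0,0,0,0,255],[0.515,-0.025,0,0,0,0,255],[0,0,0,0,0,0,255],[0,0,0,0,0,0,255]]]'; python3 - <<'E'
from h import *
o=bot.get_obs();print(o['position'],o['ft_force'])
E
```

```text
time_s: 25.2
position: [0.4849, 0.2232, 0.1552]
orientation: [0.694, 0.72, -0.005, -0.002]
ft_force: [-6.3, -1.9, -5.7]
gripper_width: 0.196
gripper_force: 39.7
[0.48494211 0.22315776 0.15519397] [-6.25611735 -1.91228197 -5.67884203]
```

```bash
python3 -m pendant '[[[0,0,0.1,0,0,0,255],[0,0,0.1,0,0,0,255],[0,0,0.1,0,0,0,255],[0,0,0.1,0,0,0,255],[0,0,0.1,0,0,0,255],[0,0,0,0,0,0,255],[0,0,0,0,0,0,255]]]'; python3 -m pendant '[[[0,0,0.1,0,0,0,255],[0,0,0,0,0,0,255],[0,0,0,0,0,0,255]]]'
```

```text
time_s: 25.78
position: [0.485, 0.223, 0.1453]
orientation: [0.694, 0.72, -0.005, -0.002]
ft_force: [-6.9, -0.9, -5.5]
gripper_width: 0.196
gripper_force: 39.7
time_s: 26.03
position: [0.485, 0.2229, 0.1433]
orientation: [0.694, 0.72, -0.005, -0.002]
ft_force: [-7.1, -1.9, -4.6]
gripper_width: 0.195
gripper_force: 39.8
```

```bash
python3 -m pendant '[[[0,0,0.1,0,0,0,255],[0,0,0,0,0,0,255],[0,0,0,0,0,0,255]]]'; python3 -m pendant '[[[0,0,0.1,0,0,0,255],[0,0,0,0,0,0,255],[0,0,0,0,0,0,255]]]'; python3 -m pendant '[[[0,0,0.05,0,0,0,255],[0,0,0,0,0,0,255],[0,0,0,0,0,0,255]]]'
```

```text
time_s: 26.28
position: [0.485, 0.223, 0.1414]
orientation: [0.694, 0.72, -0.005, -0.002]
ft_force: [-5.9, -2.0, -6.3]
gripper_width: 0.194
gripper_force: 39.8
time_s: 26.53
position: [0.4849, 0.223, 0.1394]
orientation: [0.694, 0.72, -0.005, -0.002]
ft_force: [-6.8, -1.4, -4.9]
gripper_width: 0.192
gripper_force: 39.8
time_s: 26.78
position: [0.4849, 0.223, 0.1385]
orientation: [0.694, 0.72, -0.005, -0.002]
ft_force: [-6.6, -3.2, -3.9]
gripper_width: 0.191
gripper_force: 39.8
```

```bash
python3 -m pendant '[[[0,0,0.05,0,0,0,255],[0,0,0,0,0,0,255],[0,0,0,0,0,0,255]]]'; python3 -m pendant '[[[0,0,0.05,0,0,0,255],[0,0,0,0,0,0,255],[0,0,0,0,0,0,255]]]'
```

```text
time_s: 27.03
position: [0.4849, 0.2231, 0.1383]
orientation: [0.694, 0.72, -0.005, -0.002]
ft_force: [-8.4, -3.0, 0.1]
gripper_width: 0.195
gripper_force: 40.2
time_s: 27.28
position: [0.4849, 0.2231, 0.1382]
orientation: [0.694, 0.72, -0.005, -0.002]
ft_force: [-9.7, -3.7, 4.2]
gripper_width: 0.194
gripper_force: 40.7
```

```bash
python3 -m pendant '[[[0,-0.15,-0.05,0,0,0,255],[0,0,0,0,0,0,255],[0,0,0,0,0,0,200],[0,0,0,0,0,0,160],[0,0,0,0,0,0,110],[0,0,0,0,0,0,60],[0,0,0,0,0,0,60],[0,0,0,0,0,0,60]]]'; python3 -m pendant '[[[0,0,-0.5,0,0,0,60],[0,0,-1,0,0,0,60],[0,0,-1,0,0,0,60],[0,0,-1,0,0,0,60],[0,0,-1,0,0,0,60],[0,0,0,0,0,0,60],[0,0,0,0,0,0,60]]]';python3 - <<'E'
from h import *
w=snap('wrist');I=w['img'].max(2);t=bot.get_obs();print(t['position'])
u,v=proj(w,[.4865,.222,.148]).astype(int);print(u,v)
m=(I<40).astype(np.uint8)[v-40:v+40,u-40:u+40]
N,l,st,c=cv2.connectedComponentsWithStats(m)
for i in range(1,N):
    if st[i,4]>50:
        q=c[i]+[u-40,v-40];print(st[i],onz(w,*q,.130))
for x in(.50,.505,.555,.57):
    X=[x,.2284-.035*(.594-x),.112];u,v=proj(w,X).astype(int)
    print(x,u,v,w['img'][v-16:v+17:2,u].max(1))
for z in(.142,.148): print(z,[round(float(q),4) for q in proj(w,[.4865,.222,z])])
E
```

```text
time_s: 27.95
position: [0.4879, 0.2243, 0.1397]
orientation: [0.695, 0.719, 0.001, 0.0]
ft_force: [-0.6, -0.0, -0.9]
gripper_width: 0.769
gripper_force: 0.0
time_s: 28.53
position: [0.4879, 0.2246, 0.231]
orientation: [0.694, 0.72, 0.002, 0.001]
ft_force: [0.8, -0.6, -0.0]
gripper_width: 0.764
gripper_force: 0.0
[0.48715037 0.22394844 0.22959526]
252 210
[ 27  20  24  37 730] [0.48514175 0.21716705 0.13      ]
0.5 270 190 [104 102  92  90  90  91 100 110  84 121 123 100  98 101  98  97 149]
0.505 277 190 [ 93  88  89  89  89 147 158  97 100 123 127 125 125 104  96 102 156]
0.555 342 190 [ 89  95 152 162 166 108  89 125 132 179 191 192 188 186 182 183 185]
0.57 362 190 [ 43  46  47  47  45  80 173 191 189 190 190 191 188 175 188 187 184]
0.142 [252.3945, 207.1694]
0.148 [252.3421, 210.1704]
```

```bash
python3 -m pendant '[[[0.24,0.9,0.15,0,0,0,60],[0.24,0.9,1,0,0,0,110],[0,0,0,0,0,0,110],[0,0,0,0,0,0,110],[0,0,0,0,0,0,110]]]';python3 - <<'E'
from h import *
import pickle
w=snap('wrist','w11');o=pickle.load(open('w9.pkl','rb'));print(bot.get_obs()['position'])
def flange(s):
    I=s['img'].astype(int).max(2)
    for v0 in(.3155,):
        u,v=proj(s,[.522,v0,.089]).astype(int);r=I[v-2:v+3].mean(0)
        d=np.where(r[u-60:u+60]<128)[0]+u-60
        k=np.split(d,np.where(np.diff(d)>1)[0]+1);k=max(k,key=len);L,R=onz(s,k[0]-.5,v,.089),onz(s,k[-1]+.5,v,.089)
        print(k[0],k[-1],v,L,R,np.linalg.norm(L-R))
    c=I[:, :];uu=int(proj(s,[.5045,.32,.085])[0]);vv=int(proj(s,[.5045,.3155,.085])[1]);print(uu,vv,c[vv-14:vv+15,uu])
flange(o);flange(w)
E
```

```text
time_s: 29.0
position: [0.5215, 0.2346, 0.2052]
orientation: [0.694, 0.72, -0.001, -0.001]
ft_force: [0.5, 0.2, 0.6]
gripper_width: 0.567
gripper_force: 0.0
[0.52172237 0.23488998 0.20601993]
222 284 82 [0.49989393 0.31527052 0.089     ] [0.54418764 0.31686673 0.089     ] 0.044322454725923104
228 82 [202 198 200 199 199 195 154 126 169 157 109  83  81  78  79  79  77  76
  76  87  99  99 102 103 117 129 133 134 135]
229 292 78 [0.50012005 0.31504259 0.089     ] [0.5438359  0.31663292 0.089     ] 0.04374476787939993
235 77 [203 204 204 202 200 201 186 135 149 176 130  87  79  81  78  81  79  81
  69  81 143 175 132 105 103 106 126 135 136]
```

```bash
python3 -c "
from workcell import bot
print(bot.finish_job())"
```

```text
the job is handed in; nothing more can be done
None
```

I handed the job in at about 29 s of the 72 s allowed; the interface gave no verdict. The barrel lies in the cradle with its flange in the slot, and the clamp bar is back over it, on the barrel at about 6 mm lift with its tail in the notch (judged by feel and camera measurements).

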